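# Nest the graded steel beakers in size order

## Task

The three steel beakers are a graded set, but someone has stood the smallest straight inside the largest. Put the set away properly: the middle one inside the largest and the smallest inside the middle one, each standing flat on the floor of the next, with the largest upright on the worktop. Leave the clear plastic beaker where it stands.

Things in the scene. Friction and masses are not known exactly. Their poses are not given: they have to be found in the camera images.
- large_center (a point): largest steel beaker: a low, wide, open pot with no sleeve, 32 mm high, outside diameter 72 mm at the base and 80 mm at the rim, wall 3 mm, floor 4 mm thick, 0.35 kg, loose on the worktop. The point is on its axis, half-way up (16 mm above its underside); z along its axis, up.
- medium_center (a point): middle steel beaker, open at the top: 60 mm high, outside diameter 54 mm at the base, 62 mm at the rim, wall 3 mm, floor 4 mm, about 0.16 kg; blue grip sleeve of 65 mm diameter from 36 to 57 mm above its underside. Stands on the worktop at the start; nested, it stands out 32 mm above the largest. The point is on its axis, half-way up (30 mm above its underside); z along the axis, up.
- small_center (a point): smallest steel beaker, narrowest and tallest: 88 mm high, outside diameter 36 mm at the base, 44 mm at the rim, wall 3 mm, floor 4 mm, about 0.10 kg; blue grip sleeve of 47 mm diameter from 64 to 85 mm above its underside. Starts upright on the floor of the largest; nested, it stands out 32 mm above the middle one. The point is on its axis, half-way up (44 mm); z along the axis, up.
- beaker: clear plastic beaker, 51 mm in diameter and 66 mm high, a loose bystander standing on the worktop; the origin is the centre of its underside. The worktop within 45 mm of x = 0.46, y = -0.15 is bare at the start. Room: the fume hood's left post stands beyond x = 0.35 from y = 0.23 to the left; the lower edge of its raised sash hangs 0.69 m above the worktop, over x = 0.27 to 0.38.

How it is judged:
By the outcome, as a careful person would: the job done as asked, in the order asked, and still so for the second after the job is handed in, with the robot touching nothing.
It also fails if it takes over 61 s, if anything falls off the work surface, if the arm or the gripper's body presses on something with over 40 N, if the wrist force passes 120 N, or if a joint passes its speed limit or range.

## Robot

A 6-joint arm with a two-finger parallel gripper is mounted at the origin on a cart in front of the work surface, level with it; the furniture and walls round the work are solid. World frame = base frame: x ahead of the robot, y to its left, z up, the work surface at z = 0. Lengths are in m, angles in rad, forces in N, time in s.
With the tool pointing down it reaches from about 0.35 to 0.975 m from the base axis. Payload 4.9 kg.
Tool frame: the origin (TCP) lies midway between the tips of the shut fingers; the grasp point (between the pads) lies 19 mm behind it; z points along the fingers, y is the direction in which the jaws open and shut (so a half turn about z gives the same grasp; the last joint's range is limited). The gripper opens to 85 mm and grips with 20 to 120 N. Pads are 22 mm wide; open, the fingers measure 114 mm over their backs; the gripper's body (76 mm by 85 mm) begins 54 mm behind the grasp point. The pads swing forward as they close: fully open they stand 13 mm farther back than shut.
Start: joints at [1.044, 0.053, 1.613, -0, 1.476, -0.119], TCP at [0.248, 0.574, 0.231] pointing down, gripper open.
Joint ranges: [-3.01, 3.01], [-1.01, 2.22], [0.06, 2.58], [-1.02, 4.17], [0.09, 2.62], [-3.14, 3.14]. Speed limits (rad/s): [2.57, 2.57, 3.14, 3.14, 3.14, 3.14].

## Interface

Orientations are given as a rotation vector (axis times angle).
In Python, from station import ctrl gives the robot as it stands.
- The arm moves only by the shell command python3 -m jog 'ROWS' [FORCE]. ROWS is JSON, one flat list of numbers, 7 for each row, row after row: the opening, from 0 (shut) to 1 (fully open), then the shift along the tool's x, y, z in m, then the turn, a rotation vector about the tool's x, y, z in degrees. A call has 1 to 10 rows; each row shifts and turns the commanded pose from where the row before left it, along the tool's axes as they then stand; what a row does not reach is not made up. A row lasts 1/8 s, in which the tool goes at most 62.5 mm and 10.7 degrees, less where a joint would pass 70% of its speed; a pose out of reach is approached as far as the arm can. A call with a gripper value outside its range is refused whole. The fingers move at their own pace and stop on an object; FORCE is the grip in N (left out, the last holds). Time passes only in rows, so rows that do not move let the fingers close. It gives the time, the measured TCP pose, the force and the opening at its end, in the units of the state.
- ctrl.get_obs(): the state, without advancing time (a new reading comes with each control period).
- ctrl.get_image(name): name is "scene" or "top" or "wrist"; returns a dict with "image" (480x640x3 uint8, blue, green, red), "camera_matrix" (3x3 intrinsics, pixels), "rvec" (rotation vector, rad) and "tvec" (3), from world to camera coordinates, as OpenCV has them; the wrist camera has in their place "mount" (4x4, takes a point from camera to tool coordinates, whose origin is the TCP and whose axes are the flange's). Camera axes: x right, y down, z forward; pixel columns grow to the right and rows downward; lengths in m; the calibration is good to about 2 mm. A picture is of the moment at which its call begins: read the wrist's pose just before it. There is no depth.
- ctrl.finish_job(): hands the job in, once; it reports no verdict.
Trained networks look in a picture, given as the dict that the camera call returned (one of the last four; its "shot" number tells which), for a name from the list of things; names that differ only in an ending like _2 or _b are one class to them, and where a whole thing is asked for, a point or a joint stands for the part that bears it (a point fixed in the world has none). Each returns a list of dicts, best first, with "p" (0 to 1); they miss things now and then, are a little off and sometimes report something else, mostly with a low value. They report only what shows in the picture. A call takes as long as a camera call.
- ctrl.boxes_of(target, picture): "box" ([centre column, centre row, width, height] in pixels, round what is visible of it).
The state is a dict: "t": time; "q": joint angles; "dq": joint speeds; "effort": joint torques, N m; "tool_pos": TCP position; "tool_rot": TCP orientation; "contact_force": force on the tool from outside, world axes, zero at the start; "wrist_torque": the same for the moment, N m; "opening": finger opening in m.
Only numpy, scipy, OpenCV 4.12 (cv2) and the standard library are available. Lean on these libraries where they do the work, as an engineer would, in place of code of your own. Each camera call takes 0.05 s, during which the arm holds its last target. There are 200 camera calls.

## Working session

There is one attempt and no reset: what is moved stays moved. The work goes in short steps, Python scripts to look and compute and a shell command to move; the robot and the scene stay as the last step left them, time stands still between calls to the robot, and variables do not carry over. Pictures are saved under pics/ and viewed, about 8 in all and at most 12, crops included, and the job is handed in when it is done.

```bash
ls; mkdir -p pics; cat > h.py <<'E'
import numpy as np, cv2
from station import ctrl
from scipy.spatial.transform import Rotation as R
def ray(p,uv):
    K=p["camera_matrix"]; Rm=cv2.Rodrigues(np.array(p["rvec"],float))[0]; t=np.array(p["tvec"],float).ravel()
    d=Rm.T@np.linalg.inv(K)@np.array([uv[0],uv[1],1.]); return -Rm.T@t,d
def atz(p,uv,z):
    c,d=ray(p,uv); return c+d*(z-c[2])/d[2]
def proj(p,X):
    return cv2.projectPoints(np.array(X,float).reshape(-1,3),np.array(p["rvec"],float),np.array(p["tvec"],float),np.array(p["camera_matrix"],float),None)[0].reshape(-1,2)
E
python3 - <<'E'
from h import *
np.set_printoptions(precision=4,suppress=True)
o=ctrl.get_obs(); print(o)
for n in ("top","scene"):
    p=ctrl.get_image(n); cv2.imwrite(f"pics/{n}0.png",p["image"]); print(n,p["camera_matrix"],ray(p,(320,240)))
    for t in ("large_center","medium_center","small_center","beaker"): print(t,[(np.round(b["box"],1).tolist(),round(b["p"],2)) for b in ctrl.boxes_of(t,p)[:3]])
E
```

```text
pics
{'t': 0.0, 'q': array([ 1.044 ,  0.0533,  1.6143, -0.    ,  1.476 , -0.119 ]), 'dq': array([ 0.0018,  0.0008,  0.0013, -0.0009, -0.0001,  0.0002]), 'effort': array([  0.0002, -39.3657, -37.0184,   0.    ,   0.0066,   0.    ]), 'tool_pos': array([0.2476, 0.5732, 0.2301]), 'tool_rot': array([-0.6361, -3.0759,  0.003 ]), 'contact_force': array([-0.6727, -0.442 ,  0.1095]), 'wrist_torque': array([0.052 , 0.0418, 0.0325]), 'opening': 0.08549286465593793}
top [[472.8027   0.     320.8046]
 [  0.     472.8027 237.4977]
 [  0.       0.       1.    ]] (array([ 0.3893, -0.1608,  0.9158]), array([ 0.1347,  0.0304, -0.9904]))
large_center [([269.6, 252.4, 43.1, 42.1], 0.97)]
medium_center [([389.7, 246.2, 41.6, 35.8], 0.93), ([270.5, 252.7, 42.2, 43.8], 0.68)]
small_center [([269.4, 250.1, 26.7, 29.1], 0.8)]
beaker [([334.4, 208.1, 26.1, 26.9], 0.89)]
scene [[585.7934   0.     323.5909]
 [  0.     585.7934 241.9927]
 [  0.       0.       1.    ]] (array([0.0459, 0.2526, 0.6439]), array([ 0.5721, -0.4453, -0.6888]))
large_center [([288.1, 308.0, 61.1, 50.2], 0.8)]
medium_center [([402.0, 227.0, 41.6, 49.8], 0.83)]
small_center [([290.9, 288.1, 38.5, 59.9], 0.73), ([289.9, 308.5, 61.2, 53.0], 0.54)]
beaker [([324.6, 226.4, 34.0, 50.0], 0.7)]
```

```bash
python3 - <<'E'
import cv2,numpy as np
a=cv2.imread("pics/top0.png")[170:300,220:440]; b=cv2.imread("pics/scene0.png")[180:360,230:450]
a=cv2.resize(a,None,fx=3.6,fy=3.6)[:300*2]; cv2.imwrite("pics/tc.png",a)
cv2.imwrite("pics/sc.png",cv2.resize(b,None,fx=3.3,fy=3.3))
E
```

```text
(no output)
```

View pics/tc.png

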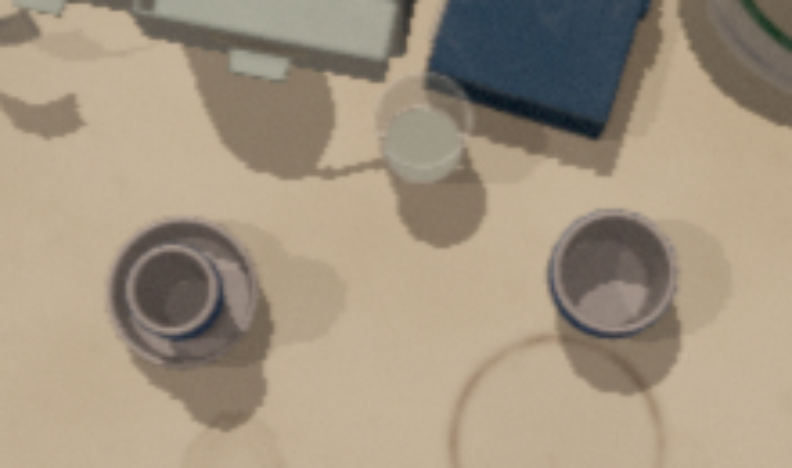

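View pics/sc.png

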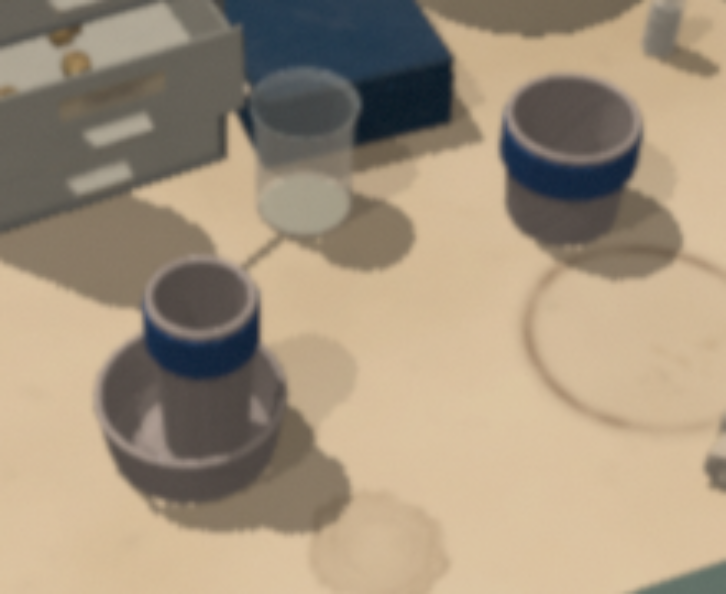

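The top crop shows the small beaker standing in the large pot: small rim at about (268.6,250.6) px and pot rim at (270.6,250.6). The medium beaker's rim is at (390.3,245), and the clear beaker is well clear between them, ahead. The scene crop agrees: small rim (291.5,270), pot rim (287.6,300), medium rim (403,216).

```bash
python3 - <<'E'
from h import *
np.set_printoptions(precision=4,suppress=True)
t=ctrl.get_image("top"); s=ctrl.get_image("scene")
for n,a,b,z in (("small",(268.6,250.6),(291.5,270.3),.092),("large",(270.6,250.6),(287.6,299.7),.032),("med",(390.3,245),(403.3,215.8),.060),("beaker rim",(338,200.5),(323,207),.066)):
    print(n,atz(t,a,z),atz(s,b,z))
o=ctrl.get_obs(); print(R.from_rotvec(o["tool_rot"]).as_matrix())
w=ctrl.get_image("wrist"); print(w["mount"],w["camera_matrix"])
E
```

```text
small [ 0.4818 -0.0452  0.092 ] [ 0.4813 -0.0401  0.092 ]
large [ 0.4886 -0.0406  0.032 ] [ 0.4868 -0.0354  0.032 ]
med [ 0.4977 -0.2624  0.06  ] [ 0.497  -0.2582  0.06  ]
beaker rim [ 0.5784 -0.1667  0.066 ] [ 0.581  -0.1692  0.066 ]
[[-0.918   0.3966  0.    ]
 [ 0.3966  0.918   0.0001]
 [-0.      0.0001 -1.    ]]
[[-0.0003 -0.9601 -0.2795  0.0712]
 [ 1.     -0.0003 -0.0003 -0.0012]
 [ 0.0002 -0.2795  0.9601 -0.1426]
 [ 0.      0.      0.      1.    ]] [[364.7243   0.     321.0281]
 [  0.     364.7243 244.6971]
 [  0.       0.       1.    ]]
```

```bash
python3 -m jog '[1,-0.0203,-0.0462,0,0,0,0, 1,-0.0203,-0.0462,0,0,0,0, 1,-0.0203,-0.0462,0,0,0,0, 1,-0.0203,-0.0462,0,0,0,0, 1,-0.0203,-0.0462,0,0,0,0, 1,-0.0203,-0.0462,0,0,0,0, 1,-0.0365,-0.0278,0,0,0,0, 1,-0.0365,-0.0278,0,0,0,0, 1,-0.0365,-0.0278,0,0,0,0, 1,-0.0365,-0.0278,0,0,0,0]' 60
```

```text
t: 1.9
tool_pos: [0.3402, 0.1096, 0.2317]
tool_rot: [0.636, 3.075, 0.001]
contact_force: [0.0, 0.1, 1.1]
opening: 0.0853
```

```bash
python3 -m jog '[1,-0.0481,-0.0206,0,0,0,0, 1,-0.0481,-0.0206,0,0,0,0, 1,-0.0481,-0.0206,0,0,0,0, 1,-0.0481,-0.0206,0,0,0,0, 1,0,0,0,0,0,10.6, 1,0,0,0,0,0,10.6, 1,0,0,0,0,0,10.6, 1,0,0,0,0,0,10.6, 1,0,0,0,0,0,10.6, 1,0,0,0,0,0,10.6]' && python3 -m jog '[1,0,0,0,0,0,3, 1,0,0,0,0,0,0]' 
cat >> h.py <<'E'
def wrist():
    o=ctrl.get_obs(); p=ctrl.get_image("wrist")
    T=np.eye(4); T[:3,:3]=R.from_rotvec(o["tool_rot"]).as_matrix(); T[:3,3]=o["tool_pos"]
    C=np.linalg.inv(T@np.array(p["mount"])); p["rvec"]=cv2.Rodrigues(C[:3,:3])[0]; p["tvec"]=C[:3,3]
    return p,o
E
python3 - <<'E'
from h import *
np.set_printoptions(precision=4,suppress=True)
p,o=wrist(); print(R.from_rotvec(o["tool_rot"]).as_matrix(), o["tool_pos"])
cv2.imwrite("pics/w1.png",p["image"])
for t in ("large_center","medium_center","small_center","beaker"): print(t,[(np.round(b["box"],1).tolist(),round(b["p"],2)) for b in ctrl.boxes_of(t,p)[:3]])
E
```

```text
t: 3.15
tool_pos: [0.4836, -0.041, 0.2314]
tool_rot: [2.169, 2.273, 0.0]
contact_force: [0.2, 0.4, -0.0]
opening: 0.0856
t: 3.4
tool_pos: [0.4836, -0.041, 0.2314]
tool_rot: [2.22, 2.223, 0.0]
contact_force: [-0.5, -0.6, -0.4]
opening: 0.0853
[[-0.0012  1.      0.0002]
 [ 1.      0.0012 -0.0001]
 [-0.0001  0.0002 -1.    ]] [ 0.4836 -0.041   0.2314]
large_center [([326.9, 207.5, 85.1, 80.2], 0.97)]
medium_center [([337.1, 394.1, 57.5, 48.1], 0.6), ([326.9, 208.2, 84.8, 80.2], 0.58)]
small_center [([318.8, 225.2, 58.5, 65.8], 0.64)]
beaker [([408.9, 336.5, 52.7, 73.8], 0.66)]
```

View pics/w1.png

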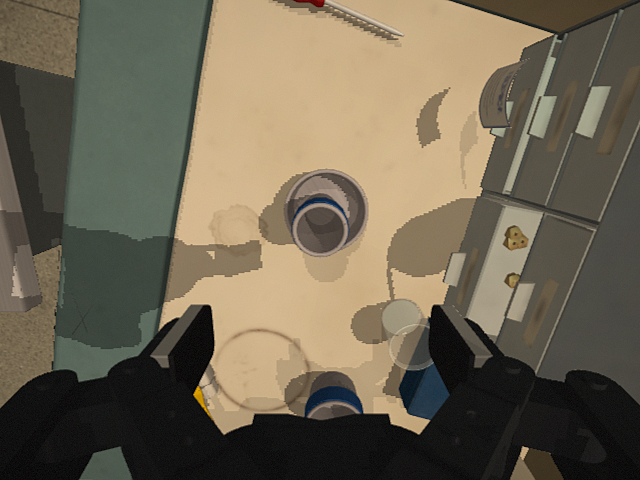

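The wrist view shows the small beaker's rim centred at about (320,229), the pot rim at about (327,210), and the fingers at the bottom left and right, clear of both.

```bash
python3 - <<'E'
from h import *
np.set_printoptions(precision=4,suppress=True)
p,o=wrist()
print("small",atz(p,(320,229),.092),"large",atz(p,(327,210),.032))
def ring(c,r,z,n=60):
    a=np.linspace(0,2*np.pi,n); return np.c_[c[0]+r*np.cos(a),c[1]+r*np.sin(a),0*a+z]
im=cv2.resize(p["image"],None,fx=4,fy=4)
for c,r,z in ((atz(p,(320,229),.092),.022,.092),(atz(p,(327,210),.032),.04,.032)):
    cv2.polylines(im,[np.int32(proj(p,ring(c,r,z))*4+2)],True,(0,0,255),1)
cv2.imwrite("pics/w1c.png",im[640:1080,1080:1520])
E
```

```text
small [ 0.4821 -0.0401  0.092 ] large [ 0.4886 -0.0362  0.032 ]
```

View pics/w1c.png

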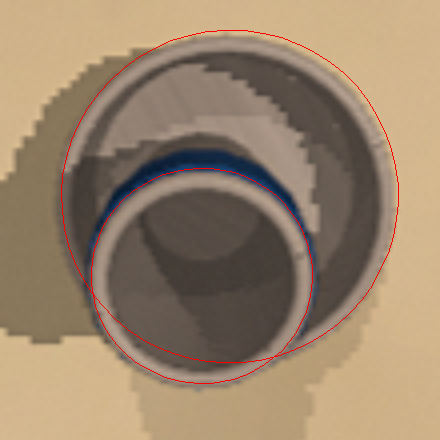

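The drawn rings fit the small rim well. The pot ring needs about 1 mm of correction, which puts the large beaker at about (0.487,-0.038). Next I'll grasp the small beaker.

```bash
python3 -m jog '[1,0.0005,-0.0015,0.05,0,0,0, 1,0,0,0.05,0,0,0, 1,0,0,0.045,0,0,0, 1,0,0,0.028,0,0,0, 1,0,0,0,0,0,0, 0,0,0,0,0,0,0, 0,0,0,0,0,0,0, 0,0,0,0,0,0,0, 0,0,0,0,0,0,0, 0,0,0,0,0,0,0]' 50 && python3 -m jog '[0,0,0,0,0,0,0, 0,0,0,0,0,0,0]'
```

```text
t: 4.95
tool_pos: [0.4836, -0.0409, 0.0606]
tool_rot: [2.219, 2.22, 0.003]
contact_force: [-3.2, 0.7, 6.8]
opening: 0.045
t: 5.2
tool_pos: [0.4836, -0.0409, 0.0606]
tool_rot: [2.219, 2.22, 0.003]
contact_force: [-1.4, -0.5, 6.1]
opening: 0.0452
```

```bash
python3 -m jog '[0,0,0,-0.01,0,0,0, 0,0,0,-0.02,0,0,0, 0,0,0,-0.035,0,0,0, 0,0,0,-0.035,0,0,0, 0,0,0,0,0,0,0]'
python3 - <<'E'
from h import *
a=ctrl.get_image("scene")
p,o=wrist(); print(o["tool_pos"],o["contact_force"],o["opening"])
im=cv2.resize(a["image"][150:350,220:470],None,fx=2.4,fy=2.4); im2=cv2.resize(p["image"][150:450,160:480],None,fx=1.0,fy=1.0)
c=np.zeros((480,800,3),np.uint8); c[:im.shape[0],:im.shape[1]]=im; cv2.imwrite("pics/g.png",im); cv2.imwrite("pics/w2.png",p["image"])
E
```

```text
t: 5.82
tool_pos: [0.4844, -0.041, 0.1624]
tool_rot: [2.216, 2.218, 0.006]
contact_force: [-0.2, 0.2, -0.4]
opening: 0.0452
[ 0.48299098 -0.04065387  0.15996284] [-0.29309969  0.02387569 -1.41569539] 0.045300265057586685
```

View pics/g.png

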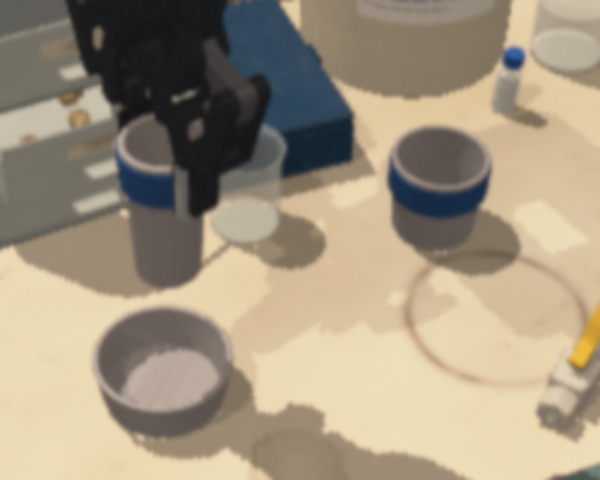

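The small beaker is held upright and clear, and the pot stands empty. Next I'll park the small beaker at (0.46,-0.15).

```bash
python3 -m jog '[0,-0.054,-0.0115,0,0,0,0, 0,-0.055,-0.0115,0,0,0,0, 0,0,0,0.04,0,0,0, 0,0,0,0.04,0,0,0, 0,0,0,0.018,0,0,0, 0,0,0,0,0,0,0, 0,0,0,0.003,0,0,0, 0,0,0,0,0,0,0]' && python3 -m jog '[0,0,0,0.002,0,0,0, 0,0,0,0,0,0,0]'
```

```text
t: 6.92
tool_pos: [0.4592, -0.1493, 0.0573]
tool_rot: [2.22, 2.222, 0.0]
contact_force: [-0.1, 0.8, -1.1]
opening: 0.0449
t: 7.18
tool_pos: [0.4596, -0.1497, 0.0562]
tool_rot: [2.22, 2.222, 0.0]
contact_force: [-2.1, 0.8, 3.3]
opening: 0.0449
```

```bash
python3 -m jog '[1,0,0,0,0,0,0, 1,0,0,0,0,0,0, 1,0,0,0,0,0,0, 1,0,0,0,0,0,0, 1,0,0,-0.03,0,0,0, 1,0,0,-0.055,0,0,0, 1,0,0,-0.06,0,0,0, 1,-0.0545,0.0185,-0.015,0,0,0, 1,-0.0545,0.0185,-0.015,0,0,0, 1,0,0,0,0,0,0]'
python3 - <<'E'
from h import *
np.set_printoptions(precision=4,suppress=True)
p,o=wrist(); cv2.imwrite("pics/w3.png",p["image"]); print(o["tool_pos"],o["contact_force"])
for t in ("medium_center","small_center","beaker"): print(t,[(np.round(b["box"],1).tolist(),round(b["p"],2)) for b in ctrl.boxes_of(t,p)[:3]])
im=cv2.resize(p["image"][130:330,220:440],None,fx=3,fy=3)
def ring(c,r,z,n=60):
    a=np.linspace(0,2*np.pi,n); return np.c_[c[0]+r*np.cos(a),c[1]+r*np.sin(a),0*a+z]
for c,r,z in (((.497,-.259),.031,.060),((.460,-.1495),.022,.088)):
    cv2.polylines(im,[np.int32((proj(p,ring(c,r,z))-[220,130])*3+1)],True,(0,0,255),1)
cv2.imwrite("pics/w3c.png",im)
print(proj(p,[.497,-.259,.06]),proj(p,[.507,-.259,.06]),proj(p,[.497,-.249,.06]))
E
```

```text
t: 8.43
tool_pos: [0.4973, -0.2618, 0.2317]
tool_rot: [2.223, 2.216, 0.0]
contact_force: [0.4, 0.5, -0.2]
opening: 0.0852
[ 0.4973 -0.2618  0.2317] [ 0.3871  0.5247 -0.246 ]
medium_center [([322.5, 215.9, 69.8, 71.6], 0.76)]
small_center [([268.6, 78.5, 68.6, 71.8], 0.6)]
beaker [([415.6, 100.1, 75.5, 70.2], 0.87)]
[[321.1302 217.7154]] [[332.5133 217.6744]] [[321.0952 206.4548]]
```

View pics/w3c.png

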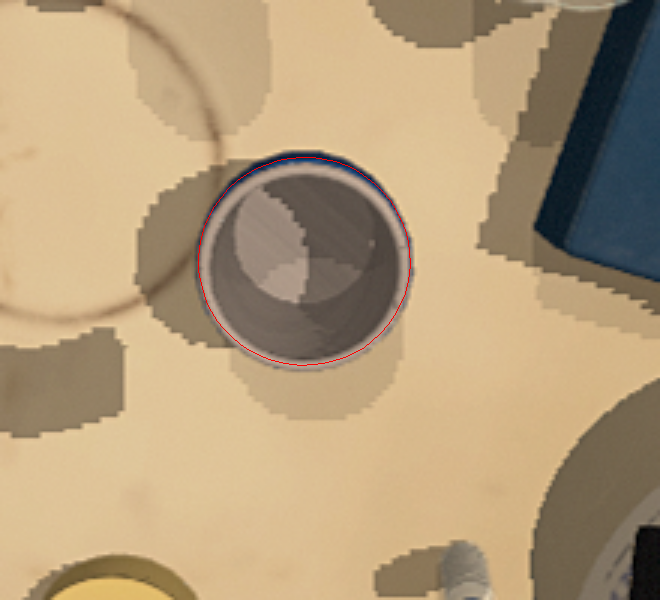

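```bash
python3 -m jog '[1,0.0015,0,0.06,0,0,0, 1,0,0,0.06,0,0,0, 1,0,0,0.055,0,0,0, 1,0,0,0.035,0,0,0, 1,0,0,0,0,0,0, 0,0,0,0,0,0,0, 0,0,0,0,0,0,0, 0,0,0,0,0,0,0, 0,0,0,0,0,0,0, 0,0,0,0,0,0,0]' && python3 -m jog '[0,0,0,-0.01,0,0,0, 0,0,0,-0.03,0,0,0, 0,0,0,-0.04,0,0,0, 0,0,0,0,0,0,0]'
python3 - <<'E'
from h import *
a=ctrl.get_image("scene")
p,o=wrist(); print(o["tool_pos"],o["contact_force"],o["opening"])
cv2.imwrite("pics/g2.png",cv2.resize(a["image"][150:350,220:470],None,fx=2.4,fy=2.4))
E
```

```text
t: 9.88
tool_pos: [0.498, -0.258, 0.0231]
tool_rot: [2.218, 2.219, 0.002]
contact_force: [-0.8, 1.2, 6.3]
opening: 0.0641
t: 10.38
tool_pos: [0.4986, -0.2586, 0.1049]
tool_rot: [2.215, 2.216, 0.002]
contact_force: [0.1, -0.2, -0.8]
opening: 0.0644
[ 0.49721665 -0.25771354  0.10233451] [ 0.44778737  0.15847817 -1.45824355] 0.06428296446566222
```

View pics/g2.png

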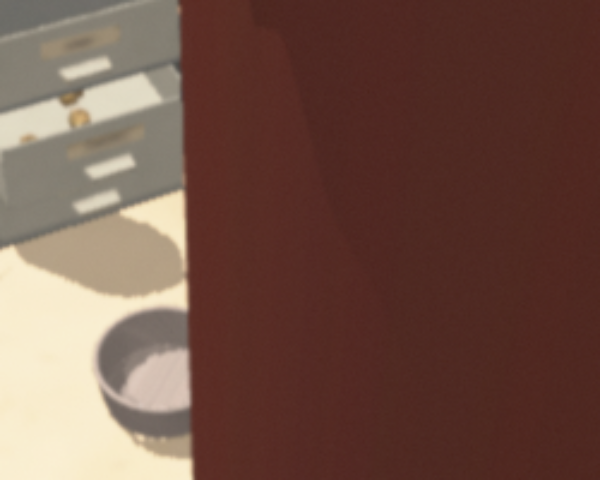

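The arm hides the scene view, but an opening of 64 mm and the force reading say the middle beaker is held. I'll lift it over the parked small beaker to above the pot.

```bash
python3 -m jog '[0,0,0,-0.05,0,0,0, 0,0,0,-0.05,0,0,0, 0,0.0555,-0.0028,0,0,0,0, 0,0.0555,-0.0028,0,0,0,0, 0,0.0555,-0.0028,0,0,0,0, 0,0.0555,-0.0028,0,0,0,0, 0,0,0,0,0,0,0, 0,0,0,0,0,0,0]'
python3 - <<'E'
from h import *
np.set_printoptions(precision=4,suppress=True)
p,o=wrist(); print(o["tool_pos"],o["opening"]); a=ctrl.get_image("scene"); 
def ring(c,r,z,n=60):
    t=np.linspace(0,2*np.pi,n); return np.c_[c[0]+r*np.cos(t),c[1]+r*np.sin(t),0*t+z]
def draw(p,x0,y0,x1,y1,f,L):
    im=cv2.resize(p["image"][y0:y1,x0:x1],None,fx=f,fy=f)
    for c,r,z in L: cv2.polylines(im,[np.int32((proj(p,ring(c,r,z))-[x0,y0])*f+f/2)],True,(0,0,255),1)
    return im
t=o["tool_pos"]; h=t[2]-.0231
L=[((.487,-.0377),.04,.032),((t[0],t[1]-.002),.031,h+.06),((t[0],t[1]-.002),.027,h)]
A=draw(a,180,100,430,360,1.6,L); B=draw(p,160,100,500,360,1.2,L)
c=np.zeros((416,808,3),np.uint8); c[:A.shape[0],:400]=A; c[:B.shape[0],400:400+B.shape[1]]=B; cv2.imwrite("pics/m.png",c[:,:800])
E
```

```text
t: 11.48
tool_pos: [0.4842, -0.035, 0.1987]
tool_rot: [-2.219, -2.221, 0.003]
contact_force: [0.1, 0.1, -1.5]
opening: 0.0643
[ 0.4842 -0.035   0.1987] 0.06429288049037044
```

View pics/m.png

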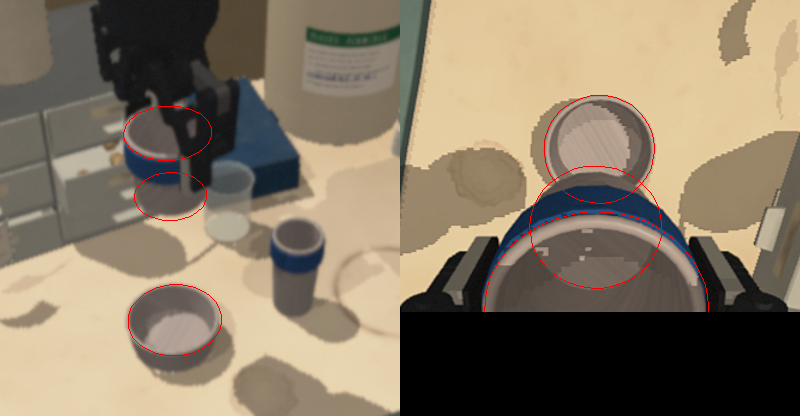

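The overlay fits the pot and the held beaker. I'll lower it into the pot with a small correction.

```bash
python3 -m jog '[0,-0.0007,0.0025,0.05,0,0,0, 0,0,0,0.05,0,0,0, 0,0,0,0.03,0,0,0, 0,0,0,0.02,0,0,0, 0,0,0,0.012,0,0,0, 0,0,0,0,0,0,0]' && python3 -m jog '[0,0,0,0.004,0,0,0, 0,0,0,0.003,0,0,0, 0,0,0,0,0,0,0]'  && python3 -m jog '[0,0,0,0.002,0,0,0, 0,0,0,0,0,0,0]'
```

```text
t: 12.32
tool_pos: [0.4868, -0.0363, 0.0375]
tool_rot: [-2.221, -2.219, 0.002]
contact_force: [0.5, 0.1, -1.0]
opening: 0.0642
t: 12.7
tool_pos: [0.4876, -0.0357, 0.0315]
tool_rot: [2.22, 2.222, 0.0]
contact_force: [-0.8, 0.4, -0.6]
opening: 0.0644
t: 12.95
tool_pos: [0.4873, -0.0356, 0.0293]
tool_rot: [-2.221, -2.222, 0.0]
contact_force: [-0.3, 0.1, -0.6]
opening: 0.0646
```

```bash
python3 -m jog '[0,0,0,0.0015,0,0,0, 0,0,0,0,0,0,0]' && python3 -m jog '[0,0,0,0.001,0,0,0, 0,0,0,0,0,0,0]'
```

```text
t: 13.2
tool_pos: [0.4873, -0.0356, 0.0276]
tool_rot: [-2.221, -2.222, 0.0]
contact_force: [-0.2, -1.2, -1.4]
opening: 0.0644
t: 13.45
tool_pos: [0.4875, -0.0357, 0.0272]
tool_rot: [-2.221, -2.222, -0.0]
contact_force: [-2.5, 0.7, 2.6]
opening: 0.0643
```

Contact came at the expected height. I'll release, rise and look.

```bash
python3 -m jog '[1,0,0,0,0,0,0, 1,0,0,0,0,0,0, 1,0,0,0,0,0,0, 1,0,0,0,0,0,0, 1,0,0,-0.03,0,0,0, 1,0,0,-0.06,0,0,0, 1,0,0,-0.06,0,0,0, 1,-0.05,-0.0135,-0.05,0,0,0, 1,-0.05,-0.0135,0,0,0,0, 1,0,0,0,0,0,0]'
cat >> h.py <<'E'
def ring(c,r,z,n=60):
    t=np.linspace(0,2*np.pi,n); return np.c_[c[0]+r*np.cos(t),c[1]+r*np.sin(t),0*t+z]
def draw(p,x0,y0,x1,y1,f,L):
    im=cv2.resize(p["image"][y0:y1,x0:x1],None,fx=f,fy=f)
    for c,r,z in L: cv2.polylines(im,[np.int32((proj(p,ring(c,r,z))-[x0,y0])*f+f/2)],True,(0,0,255),1)
    return im
E
python3 - <<'E'
from h import *
np.set_printoptions(precision=4,suppress=True)
p,o=wrist(); print(o["tool_pos"],o["contact_force"]); a=ctrl.get_image("scene")
L=[((.487,-.0377),.04,.032),((.487,-.0377),.031,.064),((.4597,-.1497),.022,.088)]
A=draw(a,230,160,400,340,2.3,L); B=draw(p,210,0,410,300,2,L)
c=np.zeros((600,800,3),np.uint8); c[:A.shape[0],:391]=A; c[:,400:]=B; cv2.imwrite("pics/n.png",c)
E
```

```text
t: 14.7
tool_pos: [0.4619, -0.1316, 0.2211]
tool_rot: [2.225, 2.216, 0.0]
contact_force: [0.3, 0.5, 0.2]
opening: 0.0853
[ 0.4619 -0.1316  0.2211] [0.2954 0.5379 0.1561]
```

View pics/n.png

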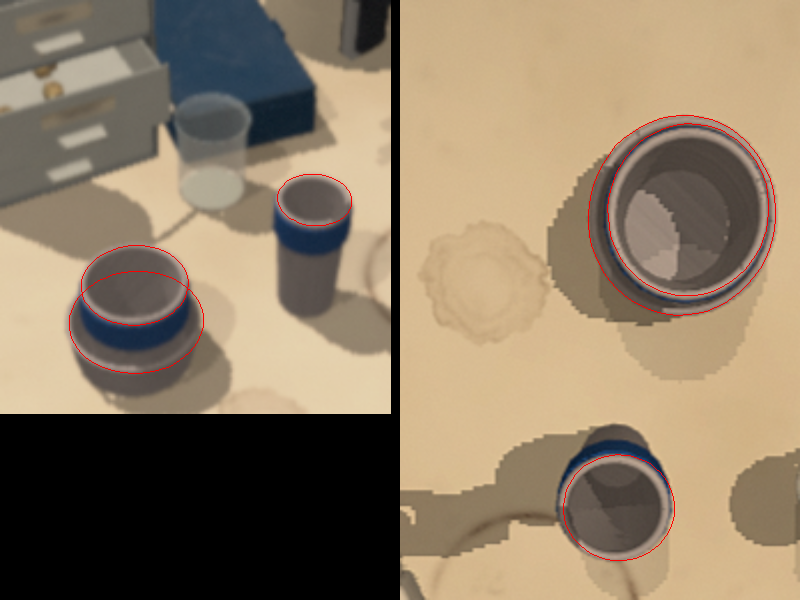

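The middle beaker stands flat and concentric in the pot, its rim at 64 mm as predicted. The small one is parked at (0.4585,-0.150). Next I'll regrasp it.

```bash
python3 -m jog '[1,-0.0185,-0.003,0,0,0,0, 1,0,0,0.055,0,0,0, 1,0,0,0.055,0,0,0, 1,0,0,0.054,0,0,0, 1,0,0,0,0,0,0, 0,0,0,0,0,0,0, 0,0,0,0,0,0,0, 0,0,0,0,0,0,0, 0,0,0,0,0,0,0, 0,0,0,0,0,0,0]' && python3 -m jog '[0,0,0,0,0,0,0, 0,0,0,0,0,0,0]' && python3 -m jog '[0,0,0,-0.02,0,0,0, 0,0,0,-0.05,0,0,0, 0,0,0,-0.055,0,0,0, 0,0.056,0.014,0,0,0,0, 0,0.056,0.014,0,0,0,0, 0,0,0,0,0,0,0, 0,0,0,0,0,0,0]'
python3 - <<'E'
from h import *
np.set_printoptions(precision=4,suppress=True)
p,o=wrist(); t=o["tool_pos"]; print(t,o["contact_force"]); a=ctrl.get_image("scene"); h=t[2]-.0566
L=[((.4872,-.038),.04,.032),((.4875,-.038),.031,.064),((t[0],t[1]),.022,h+.088),((t[0],t[1]),.018,h)]
A=draw(a,200,80,400,340,2,L); B=draw(p,210,60,410,360,2,L)
c=np.zeros((600,800,3),np.uint8); c[:A.shape[0],:400]=A; c[:,400:]=B; cv2.imwrite("pics/s.png",c)
E
```

```text
t: 16.05
tool_pos: [0.4612, -0.1486, 0.0596]
tool_rot: [2.217, 2.219, 0.002]
contact_force: [-1.0, 0.6, 5.5]
opening: 0.0448
t: 16.3
tool_pos: [0.4612, -0.1486, 0.0596]
tool_rot: [2.217, 2.219, 0.002]
contact_force: [-1.5, 0.8, 5.3]
opening: 0.045
t: 17.18
tool_pos: [0.4876, -0.0357, 0.1824]
tool_rot: [2.219, 2.221, 0.001]
contact_force: [-0.7, 0.3, -1.5]
opening: 0.045
[ 0.4876 -0.0357  0.1824] [-0.6543  0.2945 -1.4861]
```

View pics/s.png

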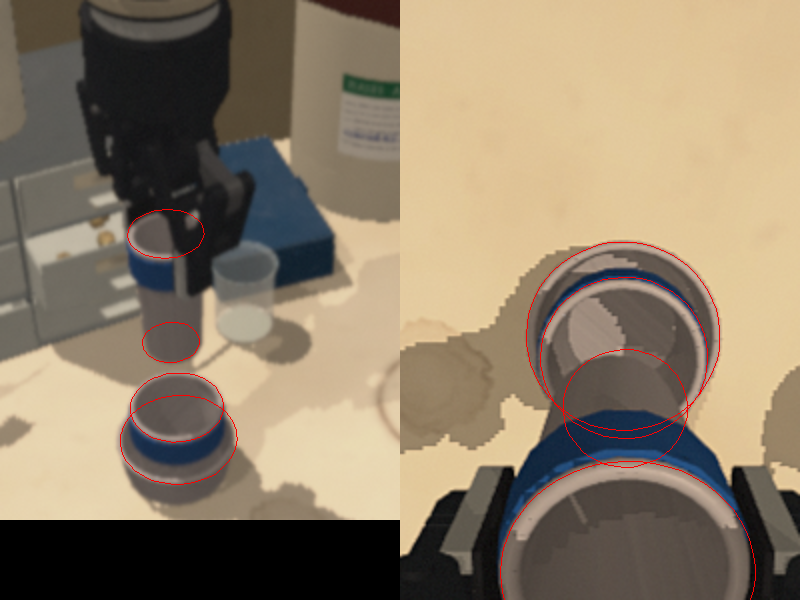

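The small beaker is held upright and lines up with the middle one to within about 2 mm. I'll lower it.

```bash
python3 -m jog '[0,-0.0018,-0.0005,0.04,0,0,0, 0,0,0,0.03,0,0,0, 0,0,0,0.02,0,0,0, 0,0,0,0.017,0,0,0, 0,0,0,0,0,0,0]' && python3 -m jog '[0,0,0,0.004,0,0,0, 0,0,0,0,0,0,0]'  && python3 -m jog '[0,0,0,0.002,0,0,0, 0,0,0,0,0,0,0]'
```

```text
t: 17.9
tool_pos: [0.4856, -0.0379, 0.0729]
tool_rot: [-2.221, -2.219, 0.002]
contact_force: [0.7, -0.0, -0.6]
opening: 0.0446
t: 18.15
tool_pos: [0.4872, -0.0376, 0.0709]
tool_rot: [2.22, 2.221, 0.001]
contact_force: [-0.0, -0.2, -1.2]
opening: 0.0455
t: 18.4
tool_pos: [0.4868, -0.0373, 0.0684]
tool_rot: [2.22, 2.222, 0.0]
contact_force: [-0.9, -0.9, -0.9]
opening: 0.0451
```

```bash
python3 -m jog '[0,0,0,0.0012,0,0,0, 0,0,0,0,0,0,0]' && python3 -m jog '[0,0,0,0.001,0,0,0, 0,0,0,0,0,0,0]'&& python3 -m jog '[0,0,0,0,0,0,0, 0,0,0,0,0,0,0]'
```

```text
t: 18.65
tool_pos: [0.487, -0.0374, 0.0677]
tool_rot: [2.22, 2.222, 0.0]
contact_force: [-1.7, 1.0, 3.4]
opening: 0.045
t: 18.9
tool_pos: [0.4871, -0.0375, 0.0676]
tool_rot: [2.22, 2.222, -0.0]
contact_force: [-3.8, 0.9, 9.1]
opening: 0.0446
t: 19.15
tool_pos: [0.4871, -0.0375, 0.0676]
tool_rot: [2.22, 2.222, -0.0]
contact_force: [-5.1, 0.4, 10.0]
opening: 0.0448
```

Contact came at 67.6 mm, as expected for the floor of the middle beaker. I'll release, retreat and check.

```bash
python3 -m jog '[1,0,0,-0.001,0,0,0, 1,0,0,0,0,0,0, 1,0,0,0,0,0,0, 1,0,0,0,0,0,0, 1,0,0,0,0,0,0, 1,0,0,-0.03,0,0,0, 1,0,0,-0.06,0,0,0, 1,0,0,-0.06,0,0,0, 1,0,0,-0.03,0,0,0, 1,0,0,0,0,0,0]'
python3 - <<'E'
from h import *
np.set_printoptions(precision=4,suppress=True)
p,o=wrist(); t=o["tool_pos"]; print(t,o["contact_force"],o["t"]); a=ctrl.get_image("scene")
b=[x["box"] for x in ctrl.boxes_of("beaker",a)[:1]]; print(b)
c0=(.4872,-.038); L=[(c0,.04,.032),(c0,.031,.064),(c0,.022,.096)]
A=draw(a,230,170,380,350,2.6,L); B=draw(p,220,120,420,320,2,L)
c=np.zeros((470,800,3),np.uint8); c[:A.shape[0],:390]=A; c[:400,400:]=B; cv2.imwrite("pics/f.png",c)
E
```

```text
t: 20.4
tool_pos: [0.4884, -0.0378, 0.2507]
tool_rot: [2.217, 2.218, 0.006]
contact_force: [0.2, 0.4, 0.1]
opening: 0.0855
[ 0.4884 -0.0378  0.2507] [0.1836 0.3825 0.0608] 20.4
[[324.2, 226.6, 30.5, 48.9]]
```

View pics/f.png

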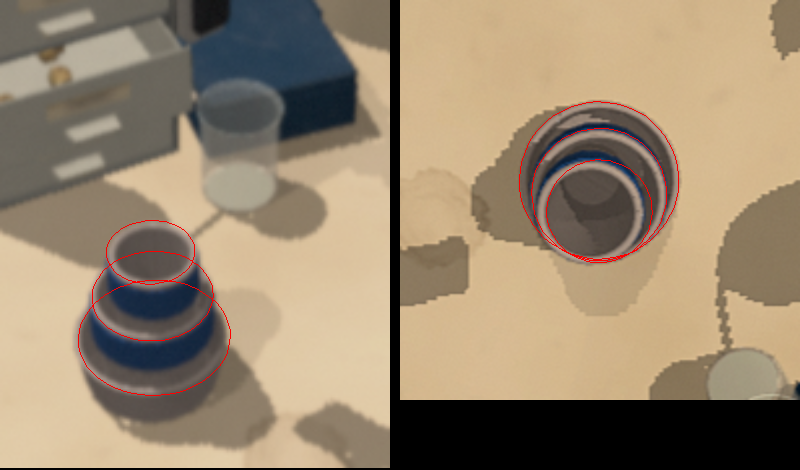

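```bash
python3 -c "
from station import ctrl
print(ctrl.finish_job())"
```

```text
the job is handed in; nothing more can be done
None
```

The set is put away: the middle beaker stands in the largest, and the smallest stands in the middle one. I handed the job in at about 20.4 s with the gripper open and clear above the stack. I moved the smallest to the bare spot first, placed the middle one in the largest, then placed the smallest.

**Seating:** Each beaker touched down at the height expected for the floor below it, within about 1 mm. In the final pictures all three rims lie at the predicted heights of 32, 64 and 96 mm.

**Offset:** In the wrist view the smallest sits about 3 mm off the middle one's centre. That is within the 6 mm clearance, and I saw no tilt.

**Clear beaker:** It did not move. Its box centre in the scene camera is within half a pixel of the start.

**Forces:** The highest contact force I read at the end of any move was about 11 N, far below the limits. I only read forces at the end of each move, so a brief peak during a move would not show.

**Checks that disagreed or failed:**
- At the start, the top and scene cameras differed by up to 5 mm on positions, so I used the wrist camera.
- The arm blocked the scene picture when the middle beaker was lifted, so I judged that grasp by finger opening and force until a clear picture confirmed it.

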